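# Seat the specimen in the vee stop and start the gauge

### The job

Slide the round specimen with the red-brown face gently along the bench with the fingertips, without pinching or lifting it, until it rests fully home against both bars of the black vee-shaped stop. Only then press the green button on the control box all the way down and let it come up again, leaving the specimen home and the hand clear of everything. Leave the grey-faced specimen, the red button and everything else on the bench alone.

Things in the scene. Friction and masses are not known exactly. Their poses are not given: they have to be found in the camera images.
- red_specimen: Round specimen in a steel ring with a RED-BROWN (terracotta) top face: a plain upright disc, 90 mm diameter, 30 mm high, about 0.5 kg, loose on the bench. Origin: centre of its underside; z up. It slides with some 2 to 6 N of friction.
- grey_specimen: The same disc (90 mm diameter, 30 mm high) with a GREY (concrete) top face; must not be moved. Origin: centre of its underside. Which of the two stands nearer to the robot changes.
- home (a point): Where the centre of the specimen's underside is when it is home against both bars of the stop; on the bench surface, in the middle of a flat painted yellow ring. Its axes are the stop's: x points INTO the vee (the push direction), z up.
- stop: Black vee stop fixed to the bench; same origin and axes as point home. Two bars 85 mm long, 14 thick, 24 high, at 45 degrees either side of x, meeting in a right angle at x = 64 mm, touching the homed disc at (32, 32) and (32, -32) mm; free ends near (8, 65) and (8, -65); the -x side is open. Behind it a sensor post, 165 mm high, its grey head over x = 88 to 124, y = -18 to 18 mm.
- control_box: Fixed low grey control box, 130 (x) by 80 (y) by 45 mm high, with two spring buttons on top: green (start) at its x = -32 mm, red (stop) at its x = +32 mm. Origin: centre of its underside.
- start_button_top (a point): Centre of the top of the GREEN start button, 30 mm diameter, at rest.
- start_button (a joint): Green button travel in m: 0 up, 0.006 fully down; a spring needs about 5 N to go fully down and returns it.
- stop_button_top (a point): Centre of the top of the RED stop button, 30 mm diameter; leave alone.
- stop_button (a joint): Red button travel in m: 0 up, 0.006 fully down; must stay up.
- brass_weight: Bystander: knobbed brass weight, 38 mm diameter, 58 mm high. Origin: centre of underside.
- phone: Bystander: black phone lying flat, 150 (x) by 72 (y) by 9 mm. Origin: centre of underside.
- caliper: Bystander: digital caliper lying flat, about 220 mm along its x, 74 mm wide, 14 mm high. Origin: on the underside, near its black slide.
- solvent_bottle: Bystander: white bottle, 64 mm diameter, 150 mm high. Origin: centre of underside.
- brick_sample: Bystander: red-brown brick piece, 110 (x) by 60 (y) by 50 mm high. Origin: centre of underside.
- beaker: Bystander: glass beaker, 70 mm diameter, 80 mm high. Origin: centre of underside.

How it is judged (in metres and radians):
On the way, in this order (a step that is already met when the one before it is completed fails the run):
1. the red-brown specimen rests home against both bars, the start button still up (horizontal distance between red_specimen and home below 0.004 m and angle between red_specimen's own z axis and vertical below 0.05 rad and height (world z) of red_specimen below 0.004 m and linear speed of red_specimen below 0.02 m/s and value of joint start_button below 0.001 m), for 0.2 s.
2. the green start button is pressed all the way down (value of joint start_button above 0.0045 m), for 0.05 s.
At the end, for the whole second after the job is handed in: The red-brown specimen lies flat and at rest within 4 mm of its home against both bars, and the green button, pressed at least 4.5 mm after the specimen was home, is up again (horizontal distance between red_specimen and home below 0.004 m and angle between red_specimen's own z axis and vertical below 0.05 rad and height (world z) of red_specimen below 0.004 m and linear speed of red_specimen below 0.01 m/s and value of joint each of start_button, stop_button below 0.0015 m); the robot touches nothing.
It fails at once if the start button is pressed before the specimen is home, or the red stop button is pressed ((value of joint start_button above 0.002 m and not (horizontal distance between red_specimen and home below 0.004 m and angle between red_specimen's own z axis and vertical below 0.05 rad and height (world z) of red_specimen below 0.004 m)) or value of joint stop_button above 0.002 m).
It fails at once if a specimen is lifted or tipped (underside 6 mm up, or 0.15 rad) (height (world z) of any of red_specimen, grey_specimen above 0.006 m or angle between any of red_specimen, grey_specimen's own z axis and vertical above 0.15 rad).
It fails at once if the specimen is shoved faster than 0.4 m/s instead of slid gently (linear speed of red_specimen above 0.4 m/s).
It fails at once if the grey-faced specimen is moved more than 10 mm (distance of grey_specimen from where it was at the start of the episode above 0.01 m).
It fails at once if a bystander is moved more than 15 mm or the tall ones tipped (distance of any of brass_weight, phone, caliper, solvent_bottle, brick_sample, beaker from where it was at the start of the episode above 0.015 m or angle between any of brass_weight, solvent_bottle, beaker's own z axis and vertical above 0.3 rad).
It also fails if it takes over 64 s, if anything falls off the work surface, if the arm or the gripper's body presses on something with over 40 N, if the wrist force passes 120 N, or if a joint passes its speed limit or range.

### The arm

A 6-joint arm with a two-finger parallel gripper is mounted at the origin on the work surface. World frame = base frame: x ahead of the robot, y to its left, z up, the work surface at z = 0. Lengths are in mm, angles in rad, forces in N, time in s.
With the tool pointing down it reaches from about 350 to 925 mm from the base axis. Payload 6.4 kg.
Tool frame: the origin (TCP) lies at the centre of the arm's flange, where the gripper is bolted on; the fingertips stand 199 mm ahead of it and the grasp point (between the pads) lies 180 mm ahead of it; z points along the fingers, y is the line along which they close (so a half turn about z gives the same grasp; the last joint's range is limited). The gripper opens to 94 mm and grips with 3 to 60 N. Pads are 16 mm wide; open, the fingers measure 119 mm over their backs; the gripper's body (75 mm by 177 mm) begins 78 mm behind the grasp point.
Start: joints at [0.979, 0.245, 1.558, -0, 1.339, -0.174], TCP at [263.737, 594.103, 404.655] pointing down, gripper open.
Joint ranges: [-3.13, 3.13], [-1.02, 2.26], [0.13, 2.54], [-0.95, 4.09], [0.21, 2.88], [-2.74, 2.74]. Speed limits (rad/s): [2.57, 2.57, 3.14, 3.14, 3.14, 3.14].

### API

Orientations are given as a rotation vector (axis times angle).
In Python, from workcell import * gives the robot as it stands.
- The arm moves only by the shell command python3 -m handwheel 'ROWS'. ROWS is a JSON list of rows, 1 to 8 of them, each written [opening, [dx, dy, dz], [rx, ry, rz]]: the opening from 0.0 (shut) to 1.0 (fully open), then dx, dy, dz in fractions of the full range, 1 being 600 mm, then a rotation vector rx, ry, rz in a scale on which 1.0 is 4 rad; each row is the pose to reach, as a shift and turn from the pose commanded when the command began, along the tool's axes at that moment; what a row does not reach only later rows make up. A row lasts 1/10 s, in which the tool goes at most 50 mm and 0.15 rad, less where a joint would pass 70% of its speed; a pose out of reach is approached as far as the arm can. The fingers move at their own pace and stop on an object; the grip force is fixed at half the most. Time passes only in rows, so rows that do not move let the fingers close. It prints the time, the measured TCP pose, the force, the opening and the grip force at its end. No shift or turn number may pass 1 either way. Input that does not fit is refused with a message, and nothing moves.
- observe(): the state, without advancing time (a new reading comes with each control period).
- grab_frame(name): name is "scene" or "top"; returns a dict with "image" (384x512x3 uint8, blue, green, red), "fx", "fy", "cx", "cy" (pixels), "R" (3x3) and "t" (3): a world point X has camera coordinates R X + t. Camera axes: x right, y down, z forward; pixel columns grow to the right and rows downward; lengths in mm; the calibration is good to about 2 mm. A picture is of the moment at which its call begins. There is no depth.
- hand_in(): hands the job in; it is judged then, once.
Trained networks look in the newest picture that a camera, given by its name, has taken for a name from the list of things; names that differ only in an ending like _2 or _b are one class to them, and where a whole thing is asked for, a point or a joint stands for the part that bears it (a point fixed in the world has none). Each returns a list of dicts, best first, with "score" (0 to 1); they miss things now and then, are a little off and sometimes report something else, mostly with a low value. They report only what shows in the picture. A call takes as long as a camera call.
- look_for(name, camera): "at" ([column, row] in pixels, amid what is visible of it).
- masks_of(name, camera): "mask" (384x512 bool, what is visible of it) and "at" ([column, row] in pixels, amid what is visible of it).
- spot_point(name, camera): "at" ([column, row] in pixels: a listed point, or the origin of a listed thing).
The state is a dict: "clock": time; "joint_positions": joint angles; "joint_velocities": joint speeds; "tau": joint torques, N m; "tool_pos": TCP position; "tcp_rot": TCP orientation; "force": force on the tool from outside, world axes, zero at the start; "moment": the same for the moment, N m; "gripper_width": opening from 0.0 (shut) to 1.0 (fully open); "grip_force": force on a finger pad.
Only numpy, scipy, OpenCV 4.12 (cv2) and the standard library are available. Lean on these libraries where they do the work, as an engineer would, in place of code of your own. Each camera call takes 0.05 s, during which the arm holds its last target. There are 200 camera calls.

## Working session

There is one attempt and no reset: what is moved stays moved. The work goes in short steps, Python scripts to look and compute and a shell command to move; the robot and the scene stay as the last step left them, time stands still between calls to the robot, and variables do not carry over. Pictures are saved under pics/ and viewed, at most 10 in all, crops included, and the job is handed in when it is done.

```bash
mkdir -p pics
cat > h.py <<'E'
from workcell import *
import numpy as np, cv2
def ray(f,uv,z):
    R=np.array(f["R"]);t=np.array(f["t"]).ravel()
    d=R.T@np.array([(uv[0]-f["cx"])/f["fx"],(uv[1]-f["cy"])/f["fy"],1]);c=-R.T@t
    return (c+d*(z-c[2])/d[2])
E
python3 - <<'E'
from h import *
for c in ["top","scene"]:
    f=grab_frame(c);cv2.imwrite(f"pics/{c}0.png",f["image"])
    print(c,"cam",(-np.array(f["R"]).T@np.array(f["t"]).ravel()).round(),f["fx"])
    for n,z in [("red_specimen",0),("grey_specimen",0),("home",0),("stop",0),("control_box",0),("start_button_top",50),("stop_button_top",50),("brass_weight",0),("phone",0),("caliper",0),("solvent_bottle",0),("brick_sample",0),("beaker",0)]:
        for d in spot_point(n,c)[:2]: print(n,np.round(d["at"]),round(d["score"],2),ray(f,d["at"],z).round(1))
s=observe();print(s)
E
```

```text
top cam [ 492.  -34. 1038.] 374.3538198550944
red_specimen [319. 177.] 0.63 [ 639.2 -168.     0. ]
grey_specimen [324. 243.] 0.61 [ 457.5 -179.3    0. ]
home [218. 193.] 0.78 [597.8 113.3   0. ]
stop [215. 193.] 0.74 [598.4 121.7   0. ]
control_box [124. 228.] 0.95 [502.8 376.5   0. ]
start_button_top [113. 242.] 0.68 [464.  387.4  50. ]
stop_button_top [111. 215.] 0.43 [537.6 393.7  50. ]
brass_weight [230. 134.] 0.44 [765.2  80.6   0. ]
phone [223. 273.] 0.65 [375.2  99.2   0. ]
caliper [186. 129.] 0.75 [781.7 205.4   0. ]
solvent_bottle [410. 173.] 0.67 [ 647.6 -419.     0. ]
brick_sample [315. 177.] 0.63 [ 638.5 -158.3    0. ]
brick_sample [421. 242.] 0.56 [ 457.9 -441.1    0. ]
beaker [123. 158.] 0.85 [701.9 384.4   0. ]
scene cam [ 949. -690.  642.] 370.8708244049228
red_specimen [251. 262.] 0.88 [ 639.5 -176.2    0. ]
grey_specimen [193. 235.] 0.92 [ 466.2 -172.2    0. ]
home [291. 193.] 0.61 [603.2 114.4   0. ]
home [364. 197.] 0.58 [792.3 198.4   0. ]
stop [287. 126.] 0.68 [404.7 494.9   0. ]
control_box [299. 142.] 0.96 [495.2 402.7   0. ]
start_button_top [286. 126.] 0.5 [
[... 427 characters left out ...]
joint_positions': array([ 9.78895615e-01,  2.45102805e-01,  1.55780447e+00, -1.13259950e-05,
        1.33871381e+00, -1.74090071e-01]), 'joint_velocities': array([ 4.35057460e-04, -5.99514719e-06,  3.12949636e-04, -2.40338254e-03,
        2.48581027e-03,  6.27304870e-04]), 'tau': array([ 1.09049335e-03, -4.15830803e+01, -3.14868164e+01,  6.85269409e-02,
        2.90028536e-02, -9.87619501e-06]), 'tool_pos': array([263.73940367, 594.09967358, 404.65105005]), 'tcp_rot': array([-6.51528127e-01, -3.07329025e+00,  4.79006240e-05]), 'force': array([-0.24737165, -0.59969476, -0.00489977]), 'moment': array([0.02643091, 0.06388931, 0.02674619]), 'grip_force': 0.0, 'gripper_width': 0.9983414045365967}
```

Run:
```python
import cv2
for c in ["top","scene"]:
    i=cv2.imread(f"pics/{c}0.png");cv2.imwrite(f"pics/{c}0b.png",cv2.resize(i,(800,600),interpolation=cv2.INTER_CUBIC))
```

```text
(no output)
```

View pics/top0b.png

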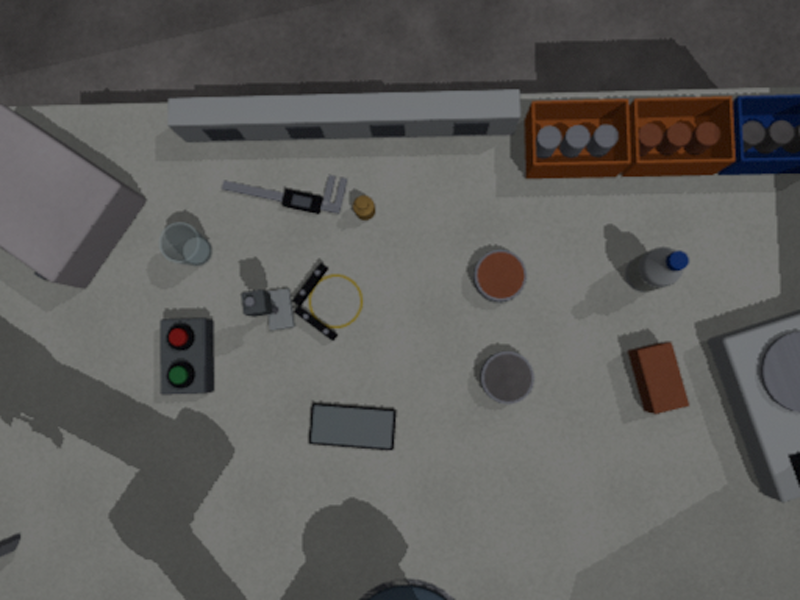

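View pics/scene0b.png

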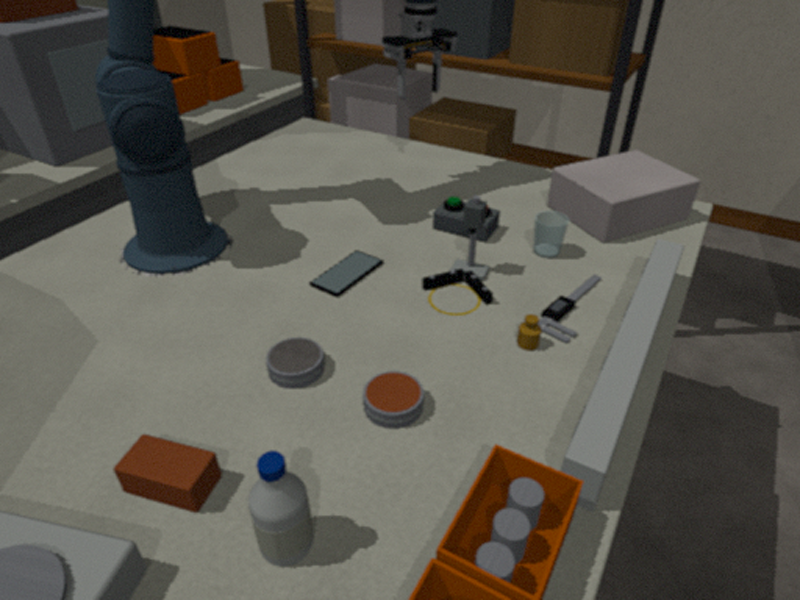

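The top view shows the red disc at (500,275), the grey disc at (507,377), the yellow ring at (335,300) with the vee opening right (−y), and the green button at (180,375). The 2x-style picture is scaled by 1.5625. Next I'll refine these by colour.

```bash
cat >> h.py <<'E'
def circ(f,mask,z):
    ys,xs=np.nonzero(mask)
    P=np.array([ray(f,(x,y),z)[:2] for x,y in zip(xs,ys)])
    return P
def fitc(P):
    A=np.c_[2*P,np.ones(len(P))];s=np.linalg.lstsq(A,(P**2).sum(1),rcond=None)[0]
    return s[:2],np.sqrt(s[2]+s[0]**2+s[1]**2)
def seg(f,lo,hi,at,r):
    h=cv2.cvtColor(f["image"],cv2.COLOR_BGR2HSV);m=cv2.inRange(h,lo,hi)
    k=np.zeros_like(m);cv2.circle(k,tuple(int(v) for v in at),r,255,-1);return m&k
def red(f,at=None,r=35):
    if at is None: at=spot_point("red_specimen",f["name"])[0]["at"]
    P=circ(f,seg(f,(0,90,60),(18,255,255),at,r),30)
    return P.mean(0),2*np.sqrt(np.linalg.eigvalsh(np.cov(P.T)))
def frame(n): f=grab_frame(n);f["name"]=n;return f
E
python3 - <<'E'
from h import *
at={"top":dict(r=(320,176),h=(214,192),g=(115,240),rd=(114,215)),"scene":dict(r=(252,252),h=(291,191),g=(290,130),rd=(303,134))}
for c in at:
    f=frame(c);a=at[c]
    print(c,"red",red(f,a["r"],25))
    P=circ(f,seg(f,(20,70,50),(35,255,255),a["h"],26 if c=="top" else 30),0);print("ring",fitc(P),len(P))
    P=circ(f,seg(f,(50,90,30),(85,255,255),a["g"],12),51);print("green",P.mean(0),len(P),P.min(0),P.max(0))
    P=circ(f,seg(f,(0,150,40),(8,255,255),a["rd"],14),51);print("redb",P.mean(0),len(P))
    if c=="top":
        for n,rr in [((326,241),0)]:
            g=masks_of("grey_specimen",c)[0]["mask"];P=circ(f,g,30);print("grey",P.mean(0),P.min(0),P.max(0))
        m=masks_of("stop",c)[0]["mask"];P=circ(f,m&(f["image"].max(2)<45),24);print("stop",P.min(0),P.max(0),len(P))
        m=masks_of("brass_weight",c)[0]["mask"];P=circ(f,m,0);print("brass",P.min(0),P.max(0),len(P))
E
```

```text
top red (array([ 637.93742853, -167.46009175]), array([39.25504943, 39.60793775]))
ring (array([599.83509514, 123.69174683]), np.float64(46.377792682706975)) 176
green [470.50468111 385.44730869] 114 [456.51832144 370.49151526] [485.73465772 400.39747595]
redb [535.29222221 386.59009318] 105
grey [ 462.78468763 -173.87216089] [ 420.31442036 -219.65999288] [ 507.95542368 -129.27131107]
stop [529.59454216 118.09586209] [664.48167882 275.57076436] 368
brass [747.2161713   53.67085172] [790.49109926  90.51840598] 170
scene red (array([ 637.19414468, -171.08644063]), array([39.71935972, 39.82007803]))
ring (array([597.57434679, 120.77074252]), np.float64(46.96135440539359)) 146
green [462.04952097 392.11825362] 47 [445.04494055 370.47395853] [477.15448345 414.24281711]
redb nan 0<stdin>:8: RuntimeWarning: Mean of empty slice.
  ret = ret.dtype.type(ret / rcount)
```

```bash
cat >> h.py <<'E'
from scipy.spatial.transform import Rotation as Ro
def to(x,y,z,head=None):
    s=observe();R=Ro.from_rotvec(s["tcp_rot"]).as_matrix();p=np.array(s["tool_pos"])
    d=R.T@(np.array([x,y,z])-p);h=np.degrees(np.arctan2(R[1,1],R[0,1]))
    print("shift",d.round(1),"len",np.linalg.norm(d).round(1),"rz",None if head is None else np.radians(h-head).round(4),"head",h.round(2),"F",np.round(s["force"],1),"pos",p.round(1),"t",s["clock"])
E
python3 - <<'E'
from h import *
H=np.array([598.7,122.2]);r=np.array([637.6,-169.3]);u=(H-r)/np.linalg.norm(H-r)
print("u",u,"head",np.degrees(np.arctan2(-u[0],u[1])))
g=r-u*70;print("start",g)
to(*g,404.6,np.degrees(np.arctan2(-u[0],u[1])))
# vee axis from bar pixels near top z=24
f=frame("top");m=masks_of("stop","top")[0]["mask"]
P=circ(f,m&(f["image"].max(2)<60),24);P=P[np.linalg.norm(P-H,axis=1)<78];P=P[P[:,1]<195]
from scipy.optimize import minimize
def cost(a):
    x=np.array([np.cos(a[0]),np.sin(a[0])]);q=(P-H-a[1:]);X=q@x;Y=np.abs(q@np.array([-x[1],x[0]]))
    return np.abs((X+Y)/2**.5-52).mean()
b=min((minimize(cost,[a,0,0],method="Nelder-Mead") for a in (1.4,1.57,1.8)),key=lambda r:r.fun)
print("axis deg",np.degrees(b.x[0]),"home",H+b.x[1:],b.fun,len(P),"push deg",np.degrees(np.arctan2(u[1],u[0])))
E
```

```text
u [-0.13227509  0.99121305] head 7.6010806626246525
start [ 646.859256   -238.68491319]
shift [-688.1 -605.7    0. ] len 916.7 rz 1.0203 head 66.06 F [-0.1  0.2 -0.4] pos [263.7 594.1 404.7] t 1.65
axis deg 97.59660253261403 home [598.70032853 122.1994278 ] 4.468595807650191 346 push deg 97.60108066262465
```

Units first: shifts go in shares of 600 mm and turns go in shares of 4 rad. So -280 mm / 600 = -0.4667, -248 mm / 600 = -0.4133, 1.02 rad / 4 = 0.255.

```bash
python3 -m handwheel '[[0.6,[-0.0583,-0.0517,0],[0,0,0.0325]],[0.6,[-0.1167,-0.1033,0],[0,0,0.065]],[0.6,[-0.175,-0.155,0],[0,0,0.0975]],[0.6,[-0.2333,-0.2067,0],[0,0,0.13]],[0.6,[-0.2917,-0.2583,0],[0,0,0.1625]],[0.6,[-0.35,-0.31,0],[0,0,0.195]],[0.6,[-0.4083,-0.3617,0],[0,0,0.2275]],[0.6,[-0.4667,-0.4133,0],[0,0,0.255]]]'
python3 -c "
from h import *
to(646.9,-238.7,404.6,7.6)"
```

```text
clock: 2.55
tool_pos: [419.3, 252.1, 405.0]
tcp_rot: [2.074, 2.359, 0.001]
force: [-0.1, -0.2, 0.3]
gripper_width: 0.597
grip_force: 0.0
shift [-5.159e+02  1.628e+02  4.000e-01] len 541.0 rz -0.0043 head 7.36 F [-0.1 -0.2  0.3] pos [419.3 252.1 405. ] t 2.55
```

To row units: -360 mm / 600 = -0.6, -315 mm / 600 = -0.525.

```bash
python3 -m handwheel '[[0.6,[-0.075,0.0233,0],[0,0,0]],[0.6,[-0.15,0.0467,0],[0,0,0]],[0.6,[-0.225,0.07,0],[0,0,0]],[0.6,[-0.3,0.0933,0],[0,0,0]],[0.6,[-0.375,0.1167,0],[0,0,0]],[0.6,[-0.45,0.14,0],[0,0,0]],[0.6,[-0.525,0.1633,0],[0,0,0]],[0.6,[-0.6,0.1867,0],[0,0,0]]]' >/dev/null
python3 -m handwheel '[[0.6,[-0.075,0.0233,0],[0,0,0]],[0.6,[-0.15,0.0467,0],[0,0,0]],[0.6,[-0.2083,0.0667,0],[0,0,0]],[0.6,[-0.2083,0.0667,0],[0,0,0]],[0.6,[-0.2083,0.0667,0],[0,0,0]]]'
python3 -c "
from h import *
to(646.9,-238.7,404.6,7.6)"
```

```text
clock: 3.85
tool_pos: [634.0, -207.1, 404.2]
tcp_rot: [-2.069, -2.362, -0.0]
force: [-0.5, 0.9, -0.2]
gripper_width: 0.601
grip_force: 0.0
shift [-33.    8.7  -0.4] len 34.1 rz -0.0006 head 7.56 F [-0.5  0.9 -0.2] pos [ 634.  -207.1  404.2] t 3.85
```

To row units: 192 mm / 600 = 0.32, 175 mm / 600 = 0.2917.

```bash
python3 -m handwheel '[[0.6,[-0.055,0.0145,0],[0,0,0]],[0.6,[-0.055,0.0145,0.075],[0,0,0]],[0.6,[-0.055,0.0145,0.15],[0,0,0]],[0.6,[-0.055,0.0145,0.225],[0,0,0]],[0.6,[-0.055,0.0145,0.2917],[0,0,0]],[0.6,[-0.055,0.0145,0.32],[0,0,0]],[0.6,[-0.055,0.0145,0.32],[0,0,0]],[0.6,[-0.055,0.0145,0.32],[0,0,0]]]'
python3 - <<'E'
from h import *
to(646.9,-238.7,211,7.6)
i=[cv2.resize(frame("top")["image"][110:300,180:420],None,fx=2,fy=2),cv2.resize(frame("scene")["image"][160:350,130:370],None,fx=2,fy=2)]
cv2.imwrite("pics/a.png",cv2.resize(np.hstack(i),(800,317)))
E
```

```text
clock: 4.65
tool_pos: [647.7, -238.0, 214.8]
tcp_rot: [2.066, 2.363, 0.001]
force: [0.3, -0.3, 0.1]
gripper_width: 0.603
grip_force: 0.0
shift [-0.6 -0.9  3.8] len 4.0 rz 0.0011 head 7.66 F [ 0.3 -0.3  0.1] pos [ 647.7 -238.   214.8] t 4.65
```

View pics/a.png

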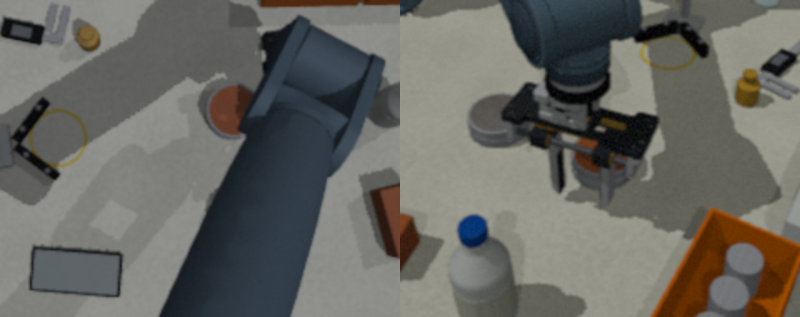

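Seen in picture: the fingers stand behind (−y side of) the red disc, straddling it symmetrically, pads below its top; the grey disc is clear. Starting the push along tool +x.

To row units: 81 mm / 600 = 0.135, 69 mm / 600 = 0.115.

```bash
python3 -m handwheel '[[0.6,[0.0167,0,0.0033],[0,0,0]],[0.6,[0.0333,0,0.0033],[0,0,0]],[0.6,[0.045,0,0.0033],[0,0,0]],[0.6,[0.0583,0,0.0033],[0,0,0]],[0.6,[0.075,0,0.0033],[0,0,0]],[0.6,[0.095,0,0.0033],[0,0,0]],[0.6,[0.115,0,0.0033],[0,0,0]],[0.6,[0.135,0,0.0033],[0,0,0]]]'
python3 -m handwheel '[[0.6,[0.02,0,0],[0,0,0]],[0.6,[0.04,0,0],[0,0,0]],[0.6,[0.06,0,0],[0,0,0]],[0.6,[0.08,0,0],[0,0,0]],[0.6,[0.1,0,0],[0,0,0]],[0.6,[0.1167,0,0],[0,0,0]],[0.6,[0.1283,0,0],[0,0,0]],[0.6,[0.1333,0,0],[0,0,0]]]'
python3 - <<'E'
from h import *
to(604.4,79.6,212,7.6)
f=frame("scene")
for d in spot_point("red_specimen","scene")[:1]:print(d["score"],ray(f,d["at"],0))
f=frame("top")
for d in spot_point("red_specimen","top")[:1]:print(d["score"],ray(f,d["at"],0))
cv2.imwrite("pics/b.png",cv2.resize(np.hstack([f["image"][110:300,150:390],frame("scene")["image"][130:320,150:390]]),(800,317)))
E
```

```text
clock: 5.55
tool_pos: [636.3, -157.2, 211.1]
tcp_rot: [2.068, 2.363, 0.0]
force: [0.5, -3.3, 1.9]
gripper_width: 0.597
grip_force: 1.7
clock: 6.35
tool_pos: [625.6, -78.0, 210.7]
tcp_rot: [2.068, 2.365, -0.0]
force: [1.6, -4.8, 3.4]
gripper_width: 0.6
grip_force: 2.6
shift [159.   -0.   -1.3] len 159.0 rz 0.001 head 7.66 F [ 1.6 -4.8  3.4] pos [625.6 -78.  210.7] t 6.35
0.73 [622.78076043 -45.88278897   0.        ]
```

View pics/b.png

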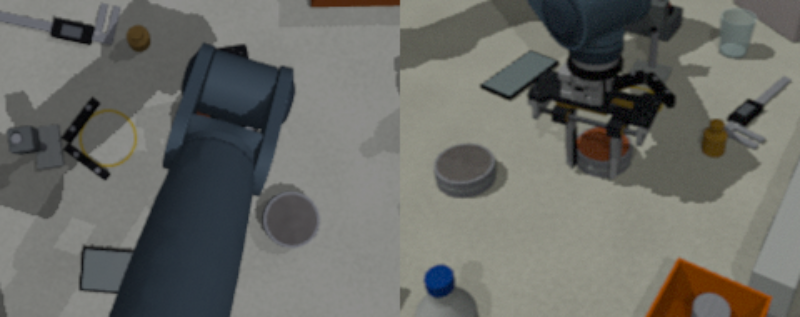

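The disc rides centred between the fingers, and the grey one is untouched. I'll keep pushing.

To row units: 104 mm / 600 = 0.1733, 94 mm / 600 = 0.1567.

```bash
python3 -m handwheel '[[0.6,[0.02,0,0],[0,0,0]],[0.6,[0.0433,0,0],[0,0,0]],[0.6,[0.0667,0,0],[0,0,0]],[0.6,[0.09,0,0],[0,0,0]],[0.6,[0.1133,0,0],[0,0,0]],[0.6,[0.1367,0,0],[0,0,0]],[0.6,[0.1567,0,0],[0,0,0]],[0.6,[0.1733,0,0],[0,0,0]]]'
python3 -m handwheel '[[0.6,[0.0133,0,0],[0,0,0]],[0.6,[0.0267,0,0],[0,0,0]],[0.6,[0.04,0,0],[0,0,0]],[0.6,[0.0517,0,0],[0,0,0]],[0.6,[0.0617,0,0],[0,0,0]],[0.6,[0.07,0,0],[0,0,0]],[0.6,[0.075,0,0],[0,0,0]],[0.6,[0.075,0,0],[0,0,0]]]'
python3 - <<'E'
from h import *
to(604.4,79.6,212,7.6)
E
```

```text
clock: 7.4
tool_pos: [611.5, 25.7, 210.4]
tcp_rot: [-2.068, -2.364, 0.001]
force: [-0.1, -1.6, -1.5]
gripper_width: 0.6
grip_force: 1.2
clock: 8.2
tool_pos: [605.9, 69.4, 210.8]
tcp_rot: [-2.068, -2.364, -0.001]
force: [0.2, 0.1, 0.1]
gripper_width: 0.599
grip_force: 0.1
shift [10.3 -0.1 -1.2] len 10.4 rz 0.0005 head 7.63 F [0.2 0.1 0.1] pos [605.9  69.4 210.8] t 8.2
```

To row units: 8 mm / 600 = 0.0133, 7 mm / 600 = 0.0117.

```bash
python3 -m handwheel '[[0.6,[0.0033,0,0],[0,0,0]],[0.6,[0.0067,0,0],[0,0,0]],[0.6,[0.01,0,0],[0,0,0]],[0.6,[0.0117,0,0],[0,0,0]],[0.6,[0.0133,0,0],[0,0,0]]]'
python3 -m handwheel '[[0.6,[0.0017,0,0],[0,0,0]],[0.6,[0.0033,0,0],[0,0,0]]]'
python3 -m handwheel '[[0.6,[0.0017,0,0],[0,0,0]],[0.6,[0.0033,0,0],[0,0,0]]]'
```

```text
clock: 8.7
tool_pos: [604.9, 76.9, 210.8]
tcp_rot: [2.069, 2.364, 0.0]
force: [0.6, -2.8, 0.3]
gripper_width: 0.6
grip_force: 1.1
clock: 8.9
tool_pos: [604.7, 78.9, 210.8]
tcp_rot: [2.069, 2.364, 0.0]
force: [0.5, -3.1, 0.7]
gripper_width: 0.598
grip_force: 1.2
clock: 9.1
tool_pos: [604.5, 80.7, 210.8]
tcp_rot: [2.068, 2.364, -0.0]
force: [1.1, -5.6, 0.5]
gripper_width: 0.596
grip_force: 2.6
```

```bash
python3 -m handwheel '[[0.6,[0.0017,0,0],[0,0,0]],[0.6,[0.0017,0,0],[0,0,0]]]'
python3 -m handwheel '[[0.6,[0.0017,0,0],[0,0,0]],[0.6,[0.0017,0,0],[0,0,0]]]'
```

```text
clock: 9.3
tool_pos: [604.5, 81.2, 210.9]
tcp_rot: [2.066, 2.363, -0.001]
force: [1.8, -7.4, -0.6]
gripper_width: 0.599
grip_force: 3.2
clock: 9.5
tool_pos: [604.5, 81.6, 210.9]
tcp_rot: [2.065, 2.362, -0.003]
force: [2.3, -10.7, -0.9]
gripper_width: 0.603
grip_force: 4.3
```

To row units: 2 mm / 600 = 0.0033, 1 mm / 600 = 0.0017.

```bash
python3 -m handwheel '[[0.6,[0.0017,0,0],[0,0,0]],[0.6,[0.0033,0,0],[0,0,0]],[0.6,[0.0033,0,0],[0,0,0]],[0.6,[0.0033,0,0],[0,0,0]],[0.6,[0.0033,0,0],[0,0,0]]]'
python3 - <<'E'
from h import *
for c in("top","scene"):
    f=frame(c)
    for n in("red_specimen","home"):
        for d in spot_point(n,c)[:1]:print(c,n,d["score"],ray(f,d["at"],0))
    cv2.imwrite(f"pics/c{c}.png",f["image"])
a=cv2.imread("pics/ctop.png")[130:250,140:280];b=cv2.imread("pics/cscene.png")[130:250,220:360]
cv2.imwrite("pics/c.png",cv2.resize(np.hstack([a,b]),(800,343),interpolation=cv2.INTER_CUBIC))
E
```

```text
clock: 10.0
tool_pos: [604.4, 82.4, 211.0]
tcp_rot: [2.063, 2.361, -0.006]
force: [2.2, -16.3, -0.8]
gripper_width: 0.603
grip_force: 6.7
scene red_specimen 0.9 [598.04693206 128.61808036   0.        ]
scene home 0.78 [605.92503805 111.45991726   0.        ]
```

View pics/c.png

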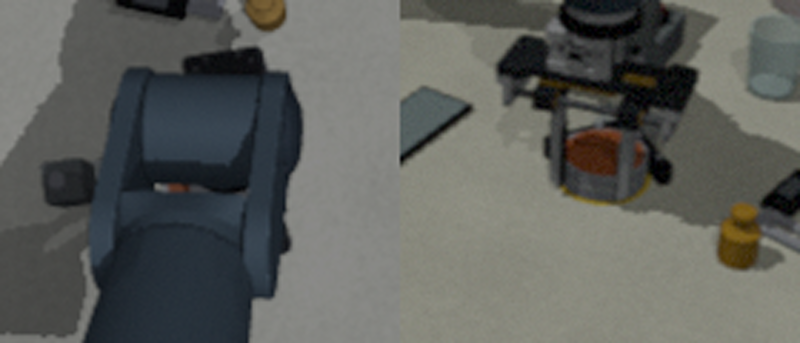

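The disc is in the vee with a clear force rise (16 N). Backing straight off, then up.

To row units: -150 mm / 600 = -0.25, -100 mm / 600 = -0.1667.

```bash
python3 -m handwheel '[[0.6,[-0.005,0,0],[0,0,0]],[0.6,[-0.0133,0,0],[0,0,0]],[0.6,[-0.0333,0,0],[0,0,0]],[0.6,[-0.0667,0,0],[0,0,0]],[0.6,[-0.1,0,0],[0,0,0]],[0.6,[-0.1,0,-0.0833],[0,0,0]],[0.6,[-0.1,0,-0.1667],[0,0,0]],[0.6,[-0.1,0,-0.25],[0,0,0]]]'
python3 -m handwheel '[[0.3,[-0.0833,0,-0.0333],[0,0,0]],[0,[-0.1667,0,-0.0667],[0,0,0]],[0,[-0.25,0,-0.0667],[0,0,0]],[0,[-0.25,0,-0.0667],[0,0,0]],[0,[-0.25,0,-0.0667],[0,0,0]]]'
python3 - <<'E'
from h import *
H0=np.array([598.7,122.2])
for c in("top","scene"):
    f=frame(c)
    at=(215,192) if c=="top" else (291,183)
    print(c,red(f,at,30))
    P=circ(f,seg(f,(20,70,50),(35,255,255),at,30),0);print("ring",fitc(P) if len(P)>5 else 0,len(P))
    cv2.imwrite(f"pics/d{c}.png",f["image"])
a=cv2.imread("pics/dtop.png")[130:250,140:280];b=cv2.imread("pics/dscene.png")[130:250,220:360]
cv2.imwrite("pics/d.png",cv2.resize(np.hstack([a,b]),(800,343),interpolation=cv2.INTER_CUBIC))
to(467,388,300,7.6)
E
```

```text
clock: 11.1
tool_pos: [611.4, 25.0, 361.9]
tcp_rot: [-2.068, -2.362, 0.0]
force: [-0.1, 0.1, 0.4]
gripper_width: 0.601
grip_force: 0.0
clock: 11.6
tool_pos: [631.5, -124.8, 400.2]
tcp_rot: [-2.071, -2.361, -0.001]
force: [1.7, 0.4, 0.9]
gripper_width: 0.212
grip_force: 0.0
top (array([599.09579837, 123.45738299]), array([39.32440826, 39.43889015]))
ring (array([599.95330681, 124.46194077]), np.float64(47.2697546433225)) 80
scene (array([597.9124556 , 119.61806641]), array([39.78252984, 40.46713793]))
ring (array([597.54845245, 120.354098  ]), np.float64(46.51858112028231)) 91
shift [527.7 -94.8 100.7] len 545.5 rz 0.0009 head 7.65 F [-0.6  0.1  0.3] pos [ 631.4 -122.5  399.8] t 11.7
```

View pics/d.png

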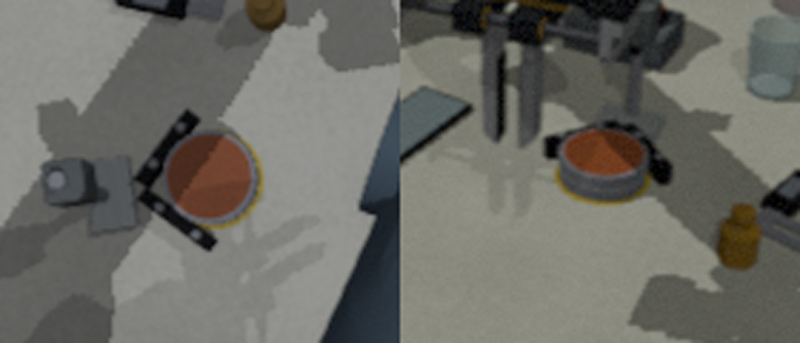

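The disc sits concentric with the ring, touching both bars, within about 1 mm in both cameras. The green top triangulates to about (469, 382, 57). Moving there high with the fingers shut.

To row units: 360 mm / 600 = 0.6, 315 mm / 600 = 0.525.

```bash
python3 -m handwheel '[[0,[0.075,-0.0133,0],[0,0,0]],[0,[0.15,-0.0267,0],[0,0,0]],[0,[0.225,-0.04,0],[0,0,0]],[0,[0.3,-0.0533,0],[0,0,0]],[0,[0.375,-0.0667,0],[0,0,0]],[0,[0.45,-0.08,0],[0,0,0]],[0,[0.525,-0.095,0],[0,0,0]],[0,[0.6,-0.1083,0],[0,0,0]]]' >/dev/null
python3 -m handwheel '[[0,[0.075,-0.0133,0],[0,0,0]],[0,[0.15,-0.0267,0],[0,0,0]],[0,[0.225,-0.04,0],[0,0,0]],[0,[0.2583,-0.0467,0],[0,0,0]],[0,[0.2633,-0.0467,0],[0,0,0]],[0,[0.2633,-0.0467,0],[0,0,0]],[0,[0.2633,-0.0467,0],[0,0,0]],[0,[0.2633,-0.0467,0],[0,0,0]]]'
python3 -c "
from h import *
to(469,382,275,7.6)"
```

```text
clock: 13.3
tool_pos: [471.1, 376.8, 400.6]
tcp_rot: [2.071, 2.363, -0.0]
force: [0.1, 0.3, 0.2]
gripper_width: 0.008
grip_force: 0.0
shift [  5.5  -1.4 125.6] len 125.7 rz -0.0011 head 7.54 F [0.1 0.3 0.2] pos [471.1 376.8 400.6] t 13.3
```

Descend to tips about 17 mm above the button, then check.

To row units: 126 mm / 600 = 0.21, 122 mm / 600 = 0.2033.

```bash
python3 -m handwheel '[[0,[0.0083,-0.0017,0.05],[0,0,0]],[0,[0.0083,-0.0017,0.1167],[0,0,0]],[0,[0.0083,-0.0017,0.175],[0,0,0]],[0,[0.0083,-0.0017,0.2033],[0,0,0]],[0,[0.0083,-0.0017,0.21],[0,0,0]],[0,[0.0083,-0.0017,0.21],[0,0,0]],[0,[0.0083,-0.0017,0.21],[0,0,0]]]'
python3 - <<'E'
from h import *
to(469,382,275,7.6)
b=frame("scene")["image"][70:190,220:360]
cv2.imwrite("pics/e.png",cv2.resize(b,(700,600),interpolation=cv2.INTER_CUBIC))
E
```

```text
clock: 14.0
tool_pos: [470.0, 382.9, 276.8]
tcp_rot: [2.068, 2.363, 0.005]
force: [0.1, 0.5, 0.2]
gripper_width: 0.006
grip_force: 0.0
shift [-0.7 -1.1  1.8] len 2.3 rz 0.0 head 7.6 F [0.1 0.5 0.2] pos [470.  382.9 276.8] t 14.0
```

View pics/e.png

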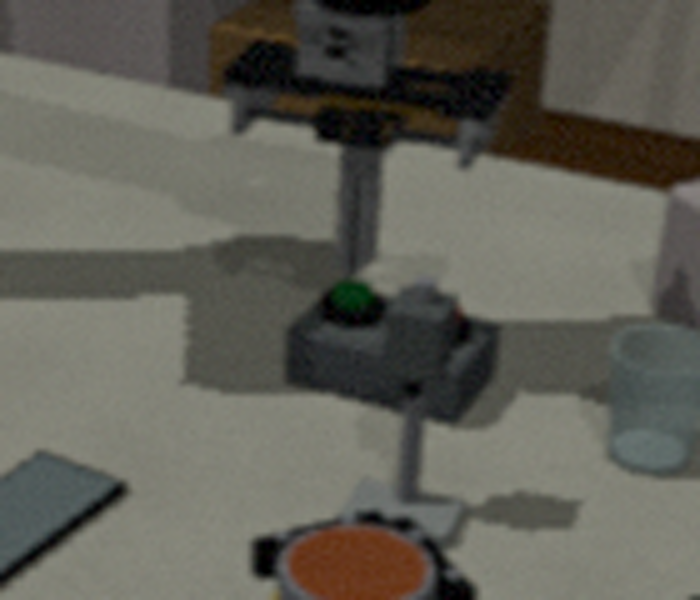

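The picture shows the fingers' tip at (360,275) and the green cap at (350,297), so the tip looks about 2 camera pixels right of the cap. Checking this by projection.

Run:
```python
from h import *
f=frame("scene");R=np.array(f["R"]);t=np.array(f["t"]).ravel()
def pr(p):
    c=R@np.array(p)+t;return np.array([f["cx"]+f["fx"]*c[0]/c[2],f["cy"]+f["fy"]*c[1]/c[2]])
crop=lambda p:((p-[220,70])*5).round(1)
for p in [(470,383,78),(470,383,57),(466,382,57),(466,379,57),(465,385,57),(460,382,57)]: print(p,crop(pr(p)))
ys,xs=np.nonzero(seg(f,(50,90,20),(85,255,255),(290,129),12));print("green px",crop(np.array([xs.mean(),ys.mean()])),crop(np.array([xs.min(),ys.min()])),crop(np.array([xs.max(),ys.max()])))
```

```text
(470, 383, 78) [356.3 264.1]
(470, 383, 57) [354.6 291.7]
(466, 382, 57) [348.8 290.9]
(466, 379, 57) [346.9 292.6]
(465, 385, 57) [349.4 288.9]
(460, 382, 57) [341.1 289. ]
green px [349.5 294.1] [330 280] [370 305]
```

To row units: 18 mm / 600 = 0.03, 16 mm / 600 = 0.0267.

```bash
python3 -m handwheel '[[0,[0,-0.0033,0.0133],[0,0,0]],[0,[0,-0.0033,0.0233],[0,0,0]],[0,[0,-0.0033,0.0267],[0,0,0]],[0,[0,-0.0033,0.03],[0,0,0]],[0,[0,-0.0033,0.03],[0,0,0]]]'
python3 -m handwheel '[[0,[0,0,0.0017],[0,0,0]],[0,[0,0,0.0033],[0,0,0]],[0,[0,0,0.0033],[0,0,0]]]'
python3 -m handwheel '[[0,[0,0,0.0017],[0,0,0]],[0,[0,0,0.0033],[0,0,0]],[0,[0,0,0.0033],[0,0,0]]]'
```

```text
clock: 14.6
tool_pos: [467.8, 383.0, 260.1]
tcp_rot: [2.068, 2.364, 0.001]
force: [-7.2, -3.4, 19.2]
gripper_width: 0.005
grip_force: 10.3
clock: 14.9
tool_pos: [467.9, 383.1, 259.9]
tcp_rot: [2.068, 2.365, -0.0]
force: [-11.2, -6.9, 30.0]
gripper_width: 0.004
grip_force: 15.3
clock: 15.2
tool_pos: [468.1, 383.3, 259.7]
tcp_rot: [2.068, 2.365, -0.001]
force: [-16.0, -9.9, 40.1]
gripper_width: 0.005
grip_force: 20.4
```

Stiff contact at tip z ≈ 61. Back off and probe the force profile to tell whether the button bottomed out.

To row units: -4 mm / 600 = -0.0067.

```bash
python3 -m handwheel '[[0,[0,0,-0.0067],[0,0,0]],[0,[0,0,-0.0067],[0,0,0]],[0,[0,0,-0.0067],[0,0,0]]]' | grep -E 'pos|force'
for i in 1; do python3 -m handwheel '[[0,[0,0,-0.0033],[0,0,0]],[0,[0,0,-0.0033],[0,0,0]],[0,[0,0,-0.0033],[0,0,0]]]'| grep -E 'pos|force'; done
python3 -m handwheel '[[0,[0,0,-0.0033],[0,0,0]],[0,[0,0,-0.0033],[0,0,0]],[0,[0,0,-0.0033],[0,0,0]]]'| grep -E 'pos|force'
python3 -m handwheel '[[0,[0,0,-0.0033],[0,0,0]],[0,[0,0,-0.0033],[0,0,0]],[0,[0,0,-0.0033],[0,0,0]]]'| grep -E 'pos|force'
python3 -m handwheel '[[0,[0,0,-0.0033],[0,0,0]],[0,[0,0,-0.0033],[0,0,0]],[0,[0,0,-0.0033],[0,0,0]]]'| grep -E 'pos|force'
```

```text
tool_pos: [467.7, 382.9, 260.2]
force: [-5.7, -3.6, 20.5]
grip_force: 9.9
tool_pos: [467.5, 382.8, 260.4]
force: [-2.1, -1.0, 9.7]
grip_force: 4.9
tool_pos: [467.4, 382.6, 261.2]
force: [0.3, 0.5, 4.5]
grip_force: 2.2
tool_pos: [467.3, 382.4, 262.8]
force: [1.2, 2.1, 2.9]
grip_force: 1.7
tool_pos: [467.0, 382.2, 264.4]
force: [0.9, 1.4, 2.3]
grip_force: 1.3
```

The force follows the spring (about 5 N at 260.6, falling to 2.3 N at 264.4), so the button was bottomed out and is now rising. Withdraw.

To row units: -140 mm / 600 = -0.2333, -105 mm / 600 = -0.175.

```bash
python3 -m handwheel '[[0,[0,0,-0.0133],[0,0,0]],[0,[0,0,-0.0417],[0,0,0]],[0,[0,0,-0.1],[0,0,0]],[0,[0,0,-0.175],[0,0,0]],[0,[0,0,-0.2333],[0,0,0]],[0,[0,0,-0.2333],[0,0,0]],[0,[0,0,-0.2333],[0,0,0]],[0,[0,0,-0.2333],[0,0,0]]]'
python3 - <<'E'
from h import *
for c in("top","scene"):
    f=frame(c);at=(215,192) if c=="top" else (291,183)
    print(c,red(f,at,30))
    cv2.imwrite(f"pics/f{c}.png",f["image"])
f=frame("scene")
ys,xs=np.nonzero(seg(f,(50,90,20),(85,255,255),(290,129),12));print("green px",((np.array([xs.mean(),ys.mean()])-[220,70])*5).round(1))
b=np.hstack([cv2.imread("pics/fscene.png")[60:210,200:380],cv2.imread("pics/ftop.png")[130:280,80:260]])
cv2.imwrite("pics/f.png",cv2.resize(b,(800,333)))
E
```

```text
clock: 17.5
tool_pos: [466.6, 382.0, 403.1]
tcp_rot: [-2.068, -2.363, 0.005]
force: [-0.8, -0.3, -1.5]
gripper_width: 0.004
grip_force: 0.0
top (array([599.1098771 , 123.33818408]), array([39.32885453, 39.55267209]))
scene (array([598.28615914, 119.55333327]), array([39.47638924, 40.07980836]))
green px [351.  295.3]
```

View pics/f.png

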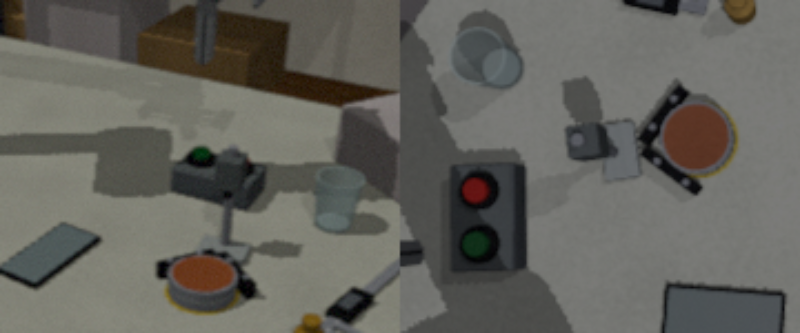

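The green button is up again at (200,155), the specimen is still home at (697,137), and the hand is high and clear.

```bash
python3 -c "
from workcell import *
print(hand_in())"
```

```text
the job is handed in; nothing more can be done
None
```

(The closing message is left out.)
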